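# Set the dosing-pot lid to its vent position and hold it

### The arm

A 6-joint arm with a two-finger parallel gripper is mounted at the origin on the work surface. World frame = base frame: x ahead of the robot, y to its left, z up, the work surface at z = 0. Lengths are in m, angles in rad, forces in N, time in s.
With the tool pointing down it reaches from about 0.2 to 0.875 m from the base axis. Payload 3.4 kg.
Tool frame: the origin (TCP) lies on the centre line of the jaws, within the pads' length; the fingertips stand 19 mm ahead of it and the grasp point (between the pads) is the TCP (manip.tips_ahead is the distance from the TCP to the fingertips, in m); z points along the fingers, y is the line along which they close (so a half turn about z gives the same grasp; the last joint's range is limited). The gripper opens to 94 mm and grips with 3 to 60 N. Pads are 16 mm wide; open, the fingers measure 119 mm over their backs; the gripper's body (75 mm by 177 mm) begins 78 mm behind the grasp point.
Start: joints at [-1.258, 0.276, 1.505, -0, 1.361, -0.121], TCP at [0.242, -0.522, 0.224] pointing down, gripper open.
Joint ranges: [-2.89, 2.89], [-0.75, 2.08], [0.22, 2.7], [-1.18, 4.32], [0.11, 2.71], [-2.7, 2.7]. Speed limits (rad/s): [2.57, 2.57, 3.14, 3.14, 3.14, 3.14].

### API

Orientations are given as a unit quaternion [w, x, y, z].
In Python, from workcell import manip gives the robot as it stands. The module is installed in compiled form; this text tells all that it offers.
- The arm moves only by the shell command python3 -m inch 'ROWS' [FORCE]. ROWS is JSON, a list of rows, each an object of numbers: "tx", "ty", "tz": the shift along the tool's x, y, z in cm; "wx", "wy", "wz": the turn, a rotation vector about the tool's x, y, z in degrees; "hand": the opening, from -1 (shut) to 1 (fully open). A call has 1 to 8 rows; each row is the pose to reach, as a shift and turn from the pose commanded when the call began, along the tool's axes at that moment; what a row does not reach only later rows make up. A row lasts 1/10 s, in which the tool goes at most 50 mm and 8.59 degrees, less where a joint would pass 70% of its speed; a pose out of reach is approached as far as the arm can. A call with a gripper value outside its range is refused whole. The fingers move at their own pace and stop on an object; FORCE is the grip in N (left out, the last holds). Time passes only in rows, so rows that repeat a pose let the fingers close. It gives the time, the measured TCP pose, the force, the opening and the grip force at its end, in the units of the state.
- manip.get_obs(): the state, without advancing time (a new reading comes with each control period).
- manip.grab_frame(name): name is "side" or "top" or "wrist"; returns the picture (384x512x3 uint8, blue, green, red); there is no depth.
- manip.camera_info(name): a dict with "fx", "fy", "cx", "cy" (pixels), "T" (4x4, takes a point from camera to world coordinates); the wrist camera has in their place "T_tool_cam" (4x4, takes a point from camera to tool coordinates, whose origin is the TCP and whose axes are the flange's). Camera axes: x right, y down, z forward; pixel columns grow to the right and rows downward; lengths in m; the calibration is good to about 2 mm. A picture is of the moment at which its call begins: read the wrist's pose just before it. camera_info takes no time and is no camera call.
- manip.hand_in(): hands the job in; it is judged then, once.
The state is a dict: "t": time; "joints": joint angles; "joint_vel": joint speeds; "tau": joint torques, N m; "tool_pos": TCP position; "tool_rot": TCP orientation; "force": force on the tool from outside, world axes, zero at the start; "torque": the same for the moment, N m; "opening": finger opening in m; "gripper_force": force on a finger pad.
Only numpy, scipy, OpenCV 4.12 (cv2) and the standard library are available. Lean on these libraries where they do the work, as an engineer would, in place of code of your own. Each camera call takes 0.05 s, during which the arm holds its last target. There are 200 camera calls.

### The job

Slide the white bayonet lid out through the open end of its grey parking rack, lower it into the mouth of the blue-topped dosing pot with its pins through the two notches until its flange is down on the deck, and twist it clockwise to the halfway (yellow) vent mark, never as far as the lock click. It springs back if let go, so finish while still gripping it there, seated and still. Leave the bowls and the cup alone.

Things in the scene. Friction and masses are not known exactly. Their poses are not given: they have to be found in the camera images.
- lid_grip (a point): Loose white lid, 0.11-0.22 kg, held by its upright grip bar (56 mm long along x, 18 wide along y, 32 to 78 mm above the lid's underside, black line on top). This point is on the lid's axis 64 mm above its underside. z up. Flange 76 mm diameter, 26 to 32 mm up, with black ticks at +x and -x. A half turn of the lid changes nothing.
- lid_foot (a point): Centre of the lid's underside, axes as lid_grip. Below the flange is a plug 40 mm diameter, 26 mm long, with a steel cross pin along x: 8 mm diameter, 56 mm end to end, axis 8 mm above the underside; its ends are the bayonet pins, in line with the grip bar. Flange down on the pot: this point is 26 mm below the deck's top.
- rack: Fixed grey rack 130 (x) x 92 (y) x 47.5 mm; origin centre of underside. 60 mm slot along x, open at -x only. The lid's plug hangs in it, flange on ledges 35 mm high, bar within 0.4 rad of the slot. Orange lips 2.5 mm over the flange (tops at 47.5 mm, 58 mm apart) stop it lifting: slide it level to -x until its axis is over 103 mm from the origin. Side play 3 mm.
- rack_mouth (a point): Middle of the rack's open end, at ledge height (35 mm), 65 mm from the rack's origin along its -x.
- mouth (a point): Centre of the pot's mouth, on the blue deck's top, 80 mm above the bench. Fixed housing 120 x 120 x 80 mm, deck 10 mm thick, z up. Hole 44 mm across with two notches 11 mm wide along +x and -x out to 30 mm (white marks): the lid enters with its x along this x, either way round. Then it turns only clockwise from above, 90 degrees to the red marks; a catch is met at 63 degrees.
- half_mark (a point): Same point as mouth, but x points along the two yellow vent marks, 45 degrees clockwise (seen from above) from the mouth's x. At the vent position the lid's x (its bar) lies along this x, either way round.
- vent_ring (a joint): Spring ring inside the pot, pushed round by the lid's pins: 0 at rest, grows in rad as the inserted lid is turned clockwise (it lags the lid by up to 0.1 rad of play). It pulls back with about 0.03 N m at rest, 0.1 N m at halfway. The lock clicks above 1.1.
- yellow_bowl: Bystander: yellow bowl, 100 mm across, 45 mm high; origin under its centre.
- white_bowl: Bystander: white bowl, 100 mm across, 45 mm high; origin under its centre.
- black_cup: Bystander: black cup, 72 mm across, 75 mm high; origin under its centre.
Mind the look-alikes: they are no part of the job. Of the things that look like the part that bears mouth, the smallest one is meant.

How it is judged:
On the way, in this order (a step that is already met when the one before it is completed fails the run):
1. the lid has been slid out through the rack's open end, still low (x of lid_foot in the frame of rack between -0.2 and -0.1 m and height (world z) of lid_foot below 0.06 m and contact force between the fingers and lid above 1 N), for 0.02 s.
2. the lid is down in the mouth with its pins through the notches, not yet turned (z of lid_foot in the frame of mouth below -0.0215 m and horizontal distance between lid_foot and mouth below 0.005 m and angle between the x axis of lid_foot and the x axis of mouth, either way round below 0.3 rad and angle between lid_foot's own z axis and vertical below 0.1 rad), for 0.05 s.
At the end, for the whole second after the job is handed in: The lid sits upright in the mouth, centred to 5 mm, underside over 23 mm below the deck top (26 is fully down), its bar within 0.15 rad of the yellow marks, the vent ring at 0.5 to 1.0 rad and still, gripped with over 2 N; bowls and cup within 15 mm of their places (z of lid_foot in the frame of mouth below -0.023 m and horizontal distance between lid_foot and mouth below 0.005 m and angle between lid_foot's own z axis and vertical below 0.08 rad and angle between the x axis of lid_foot and the x axis of half_mark, either way round below 0.15 rad and value of joint vent_ring between 0.5 and 1 rad and velocity of joint vent_ring between -0.1 and 0.1 rad/s and contact force between the fingers and lid above 2 N and distance of each of yellow_bowl, white_bowl, black_cup from where it was at the start of the episode below 0.015 m); the arm keeps its last pose, push and grip.
It fails at once if the lid was turned so far that the lock clicked (value of joint vent_ring above 1.1 rad).
It fails at once if a bowl or the cup was pushed (distance of any of yellow_bowl, white_bowl, black_cup from where it was at the start of the episode above 0.02 m).
It also fails if it takes over 51 s, if anything falls off the work surface, if the arm or the gripper's body presses on something with over 40 N, if the wrist force passes 120 N, or if a joint passes its speed limit or range.

## Working session

There is one attempt and no reset: what is moved stays moved. The work goes in short steps, Python scripts to look and compute and a shell command to move; the robot and the scene stay as the last step left them, time stands still between calls to the robot, and variables do not carry over. Pictures are saved under pics/ and viewed, at most 10 in all, crops included, and the job is handed in when it is done.

```bash
mkdir -p pics; cat > h.py <<'E'
import numpy as np, cv2
from workcell import manip
from scipy.spatial.transform import Rotation as R
def Tt(o):
    T=np.eye(4); q=o["tool_rot"]; T[:3,:3]=R.from_quat([q[1],q[2],q[3],q[0]]).as_matrix(); T[:3,3]=o["tool_pos"]; return T
def shot(n):
    o=manip.get_obs(); im=manip.grab_frame(n); c=manip.camera_info(n)
    T=c["T"] if "T" in c else Tt(o)@np.array(c["T_tool_cam"])
    return im,c,np.array(T)
def ray(c,T,u,v,z):
    d=T[:3,:3]@np.array([(u-c["cx"])/c["fx"],(v-c["cy"])/c["fy"],1.]); p=T[:3,3]
    return p+d*(z-p[2])/d[2]
def proj(c,T,P):
    q=np.linalg.inv(T)@np.append(P,1); return c["fx"]*q[0]/q[2]+c["cx"],c["fy"]*q[1]/q[2]+c["cy"]
E
python3 - <<'E'
from h import *
for n in("top","side","wrist"):
    im,c,T=shot(n); cv2.imwrite(f"pics/{n}0.png",im); print(n,c,T.round(3))
    np.savez(f"{n}0.npz",T=T)
o=manip.get_obs(); print(o, Tt(o).round(3), manip.tips_ahead)
E
```

```text
top {'fx': 419.0340047932452, 'fy': 419.0340047932452, 'cx': 255.40108534420946, 'cy': 198.95676853169363, 'T': array([[ 0.01813045, -0.98443992,  0.17478368,  0.25729803],
       [-0.99972469, -0.02045336, -0.01149787,  0.06096403],
       [ 0.01489388, -0.1745271 , -0.98453972,  1.56830087],
       [ 0.        ,  0.        ,  0.        ,  1.        ]])} [[ 0.018 -0.984  0.175  0.257]
 [-1.    -0.02  -0.011  0.061]
 [ 0.015 -0.175 -0.985  1.568]
 [ 0.     0.     0.     1.   ]]
side {'fx': 484.81239483122516, 'fy': 484.81239483122516, 'cx': 246.04128565610267, 'cy': 191.76710659556198, 'T': array([[-0.94135847, -0.23681955,  0.24033461,  0.09867396],
       [-0.33731525,  0.67724708, -0.65387676,  1.2379814 ],
       [-0.00791511, -0.69660096, -0.71741512,  1.34441784],
       [ 0.        ,  0.        ,  0.        ,  1.        ]])} [[-0.941 -0.237  0.24   0.099]
 [-0.337  0.677 -0.654  1.238]
 [-0.008 -0.697 -0.717  1.344]
 [ 0.     0.     0.     1.   ]]
wrist {'fx': 313.1850770433995, 'fy': 313.1850770433995, 'cx': 253.9381649658291, 'cy': 188.02114299311856, 'T_tool_cam': array([[-
[... 575 characters left out ...]
00, -1.20992074e-01]), 'joint_vel': array([ 0.0015863 , -0.00036885, -0.00447977,  0.00042682, -0.000905  ,
       -0.00106448]), 'tau': array([ 1.75627815e-04, -4.04926872e+01, -2.37431645e+01,  7.01423921e-02,
        3.14711127e-02, -8.83606958e-05]), 'tool_pos': array([ 0.24156277, -0.52139889,  0.22382871]), 'tool_rot': array([-6.53973238e-04,  9.76567795e-01,  2.15208986e-01, -8.02824485e-05]), 'force': array([0.00886259, 0.49195853, 0.0377081 ]), 'torque': array([-0.0355861 ,  0.01468956,  0.04487938]), 'gripper_force': 0.0, 'opening': 0.09412711293890935} [[ 0.907  0.42  -0.     0.242]
 [ 0.42  -0.907  0.001 -0.521]
 [ 0.    -0.001 -1.     0.224]
 [ 0.     0.     0.     1.   ]] 0.019
```

View pics/top0.png

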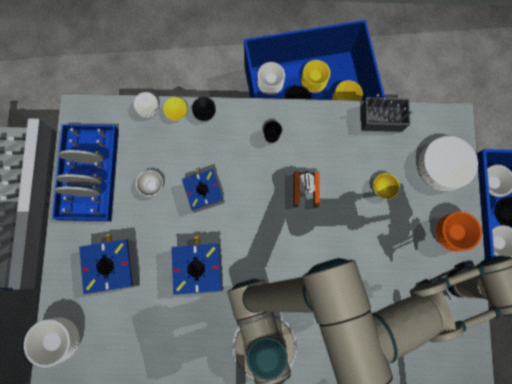

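View pics/side0.png

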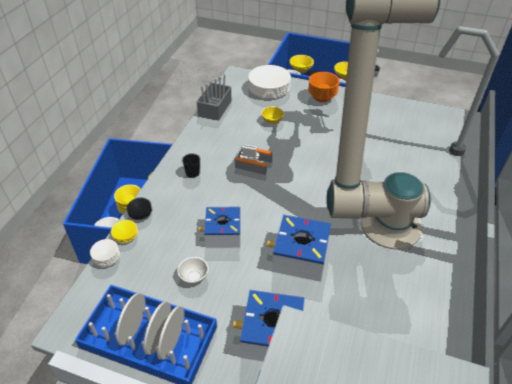

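Pot candidates in the top view are decks at (202,188), (105,267) and (196,268). The first is clearly the smallest, so it's my choice. The rack with the lid is at (307,187), the white bowl at (150,182), the yellow bowl at (385,186) and the cup at (272,130). Next I check the choice in a close crop.

```bash
python3 - <<'E'
from h import *
im=cv2.imread("pics/top0.png"); c=manip.camera_info("top");T=c["T"]
a=cv2.resize(im[160:216,175:231],(400,400),interpolation=cv2.INTER_CUBIC)
b=cv2.resize(im[160:216,280:336],(400,400),interpolation=cv2.INTER_CUBIC)
cv2.imwrite("pics/crop.png",np.hstack([a,b]))
hsv=cv2.cvtColor(im,cv2.COLOR_BGR2HSV)
for nm,lo,hi,z in(("blue",(105,120,60),(125,255,255),.08),("orange",(3,120,80),(20,255,255),.0475)):
    n,l,s,ce=cv2.connectedComponentsWithStats(cv2.inRange(hsv,lo,hi))
    for i in range(1,n):
        if s[i,4]>40:
            pts=np.argwhere(l==i)[:,::-1].astype(np.float32)
            W=np.array([ray(c,T,u,v,z)[:2] for u,v in pts],np.float32)
            r=cv2.minAreaRect(W); print(nm,ce[i].round(1),s[i,4],np.round(r[0],4),np.round(r[1],4),r[2])
E
```

```text
blue [308.5  55.2] 5486 [ 1.038  -0.1661] [0.3293 0.4905] 11.397933959960938
blue [ 87.7 171.8] 3497 [0.6116 0.6664] [0.3579 0.2069] 1.1464401483535767
blue [493.6 186.9] 1046 [ 0.5328 -0.8344] [0.1083 0.4039] 85.60332489013672
blue [ 58.3 165.9] 49 [0.6283 0.7617] [0.0673 0.0093] 1.0763555765151978
blue [202. 189.] 846 [0.5554 0.238 ] [0.1217 0.119 ] 19.909395217895508
blue [ 75.4 184.8] 71 [0.5607 0.6915] [0.1099 0.0115] 86.72264099121094
blue [105.4 266. ] 1864 [0.2742 0.5636] [0.1655 0.1687] 10.360255241394043
blue [196.  268.5] 1838 [0.2715 0.247 ] [0.1657 0.1667] 5.315831661224365
orange [296.6 188. ] 134 [ 0.5722 -0.1103] [0.1213 0.0148] 0.09256414324045181
orange [316.6 188.7] 157 [ 0.5738 -0.1828] [0.0186 0.1214] 89.63768005371094
orange [459.5 231.6] 1387 [ 0.4204 -0.7086] [0.1498 0.1569] 63.00090789794922
```

View pics/crop.png

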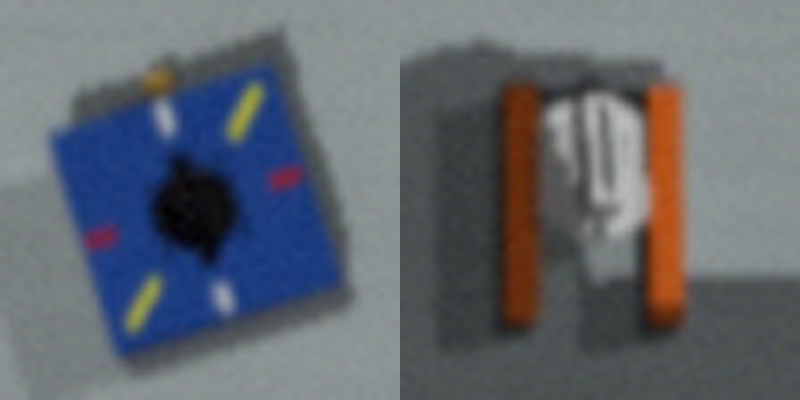

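The crop shows the chosen pot's deck, 0.12 m square, with white notch marks about 20° off world x and yellow marks clockwise of them. In the rack, the lid sits at the far (+x) end, and the open end faces the robot (bottom). I'll go above the rack for a wrist view.

```bash
python3 -m inch '[{"tx":5,"ty":-2,"hand":1},{"tx":10,"ty":-4,"hand":1},{"tx":14.5,"ty":-5.8,"hand":1},{"tx":19,"ty":-7.5,"hand":1},{"tx":23.5,"ty":-9.2,"hand":1},{"tx":28,"ty":-11,"hand":1},{"tx":32.5,"ty":-12.7,"hand":1},{"tx":37,"ty":-14.4,"hand":1}]'
python3 -m inch '[{"tx":4,"ty":-1.5,"wz":5,"hand":1},{"tx":8,"ty":-3,"wz":10,"hand":1},{"tx":11.4,"ty":-4.5,"wz":15,"hand":1},{"tx":11.4,"ty":-4.5,"wz":20,"hand":1},{"tx":11.4,"ty":-4.5,"wz":20,"hand":1},{"tx":11.4,"ty":-4.5,"wz":20,"hand":1}]'
python3 - <<'E'
from h import *
o=manip.get_obs(); print(o["tool_pos"],o["joints"].round(2),R.from_matrix(Tt(o)[:3,:3]).as_euler("ZYX",degrees=True))
im,c,T=shot("wrist"); cv2.imwrite("pics/w1.png",im); np.savez("w1.npz",T=T)
E
```

```text
[ 0.24156277 -0.52139889  0.22382871] [-1.26  0.28  1.51 -0.    1.36 -0.12] [ 2.48555775e+01 -7.14359930e-03 -1.79924836e+02]validation failed for argument at $[0]...
validation failed for argument at $[0]...
```

View pics/w1.png

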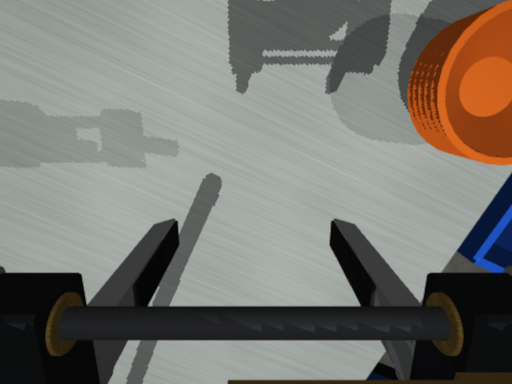

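Both calls were refused and the arm hasn't moved; rows probably need every key.

```bash
python3 -m inch '[{"tx":5,"ty":-2,"tz":0,"wx":0,"wy":0,"wz":0,"hand":1},{"tx":10,"ty":-4,"tz":0,"wx":0,"wy":0,"wz":0,"hand":1},{"tx":14.5,"ty":-5.8,"tz":0,"wx":0,"wy":0,"wz":0,"hand":1},{"tx":19,"ty":-7.5,"tz":0,"wx":0,"wy":0,"wz":0,"hand":1},{"tx":23.5,"ty":-9.2,"tz":0,"wx":0,"wy":0,"wz":0,"hand":1},{"tx":28,"ty":-11,"tz":0,"wx":0,"wy":0,"wz":0,"hand":1},{"tx":32.5,"ty":-12.7,"tz":0,"wx":0,"wy":0,"wz":0,"hand":1},{"tx":37,"ty":-14.4,"tz":0,"wx":0,"wy":0,"wz":0,"hand":1}]'
python3 -c "
from h import *
o=manip.get_obs(); print(o['tool_pos'],o['joints'].round(2))"
```

```text
t: 1.0
tool_pos: [0.518, -0.2338, 0.2245]
tool_rot: [0.0, 0.977, 0.215, 0.0]
force: [-0.3, -1.4, 0.7]
opening: 0.0941
gripper_force: 0.0
[ 0.51799969 -0.23380587  0.22445135] [-0.55  0.27  1.52 -0.    1.36  0.59]
```

```bash
python3 -m inch '[{"tx":4,"ty":-1.5,"tz":0,"wx":0,"wy":0,"wz":5,"hand":1},{"tx":8,"ty":-3,"tz":0,"wx":0,"wy":0,"wz":12,"hand":1},{"tx":11,"ty":-4.6,"tz":0,"wx":0,"wy":0,"wz":20,"hand":1},{"tx":11,"ty":-4.6,"tz":0,"wx":0,"wy":0,"wz":20,"hand":1},{"tx":11,"ty":-4.6,"tz":0,"wx":0,"wy":0,"wz":20,"hand":1}]'
python3 - <<'E'
from h import *
o=manip.get_obs(); print(o["tool_pos"],o["joints"].round(2),R.from_matrix(Tt(o)[:3,:3]).as_euler("ZYX",degrees=True))
im,c,T=shot("wrist"); cv2.imwrite("pics/w2.png",im); np.savez("w2.npz",T=T)
E
```

```text
t: 1.5
tool_pos: [0.5972, -0.1472, 0.2239]
tool_rot: [0.0, 0.999, 0.044, -0.001]
force: [-0.4, -0.2, 0.1]
opening: 0.0942
gripper_force: 0.0
[ 0.5972336  -0.14716647  0.22394468] [-0.35  0.34  1.42 -0.    1.39  1.13] [5.03617614e+00 8.03353396e-02 1.79981904e+02]
```

View pics/w2.png

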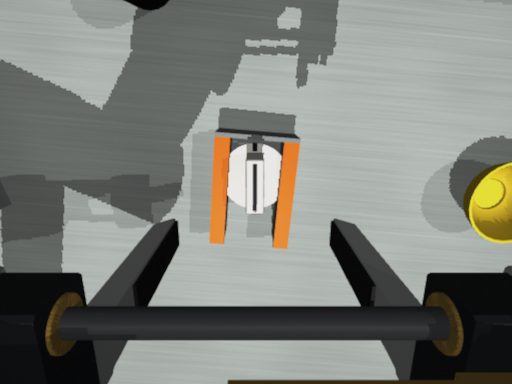

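The wrist view shows the rack: orange lips, x 210–300, y 135–247; a grey end wall at the top (row 133); and the open end at the bottom. The lid's bar runs from (255,165) to (255,210), nearly along the image vertical. I'll measure these.

```bash
python3 - <<'E'
from h import *
im=cv2.imread("pics/w2.png"); c=manip.camera_info("wrist");T=np.load("w2.npz")["T"]
hsv=cv2.cvtColor(im,cv2.COLOR_BGR2HSV)
n,l,s,ce=cv2.connectedComponentsWithStats(cv2.inRange(hsv,(3,150,120),(20,255,255)))
for i in range(1,n):
    if s[i,4]>300:
        W=np.array([ray(c,T,u,v,.0475)[:2] for v,u in np.argwhere(l==i)],np.float32)
        r=cv2.minAreaRect(W); print("lip",ce[i],np.round(r[0],4),np.round(r[1],4),r[2])
g=cv2.cvtColor(im,cv2.COLOR_BGR2GRAY)
# bar top: line
sub=np.zeros_like(g); sub[158:212,247:263]=255
m=((g<90)&(sub>0)).astype(np.uint8)
n,l,s,ce=cv2.connectedComponentsWithStats(m)
for i in range(1,n):
    if s[i,4]>30:
        W=np.array([ray(c,T,u,v,.087)[:2] for v,u in np.argwhere(l==i)])
        mu=W.mean(0); _,_,V=np.linalg.svd(W-mu); print("line",s[i],mu,"ang",np.degrees(np.arctan2(V[0,1],V[0,0])), np.ptp(W@V[0]))
m=(g>150)&(hsv[...,1]<40); m[:135]=0;m[215:]=0;m[:,:222]=0;m[:,290:]=0
W=np.argwhere(m); print(W.min(0),W.max(0)); 
for v in range(160,205,8): print(v,"".join("#" if g[v,u]>170 else "+" if g[v,u]>110 else "." for u in range(222,290)))
E
```

```text
lip [219.34706617 188.87952559] [ 0.5723 -0.1102] [0.1244 0.0172] 0.46732112765312195
lip [285.32425586 194.29575681] [ 0.5728 -0.1845] [0.1242 0.017 ] 0.2669185400009155
line [253 165   4  45  97] [ 0.5919727  -0.14803709] ang -175.59329780792353 0.0452493830730899
[135 222] [214 289]
160 +++++++#################++#+++++++++++++++#################+++++++++
168 +++++++########################....########################+++++++++
176 ++++++#########################....#######################++++++++++
184 ++++++#########################....######################+++++++++++
192 +++++##########################...+#####################++++++++++++
200 ++++..+++######################...+###################+.++++++++++++
```

```bash
python3 -m inch '[{"tx":-0.5,"ty":0,"tz":4,"wx":0,"wy":0,"wz":0.6,"hand":1},{"tx":-0.5,"ty":0,"tz":8,"wx":0,"wy":0,"wz":0.6,"hand":1},{"tx":-0.5,"ty":0,"tz":11.5,"wx":0,"wy":0,"wz":0.6,"hand":1},{"tx":-0.5,"ty":0,"tz":14,"wx":0,"wy":0,"wz":0.6,"hand":1},{"tx":-0.5,"ty":0,"tz":15,"wx":0,"wy":0,"wz":0.6,"hand":1},{"tx":-0.5,"ty":0,"tz":15,"wx":0,"wy":0,"wz":0.6,"hand":1},{"tx":-0.5,"ty":0,"tz":15,"wx":0,"wy":0,"wz":0.6,"hand":1}]'
python3 -m inch '[{"tx":0,"ty":0,"tz":0,"wx":0,"wy":0,"wz":0,"hand":-1},{"tx":0,"ty":0,"tz":0,"wx":0,"wy":0,"wz":0,"hand":-1},{"tx":0,"ty":0,"tz":0,"wx":0,"wy":0,"wz":0,"hand":-1},{"tx":0,"ty":0,"tz":0,"wx":0,"wy":0,"wz":0,"hand":-1},{"tx":0,"ty":0,"tz":0,"wx":0,"wy":0,"wz":0,"hand":-1},{"tx":0,"ty":0,"tz":0,"wx":0,"wy":0,"wz":0,"hand":-1},{"tx":0,"ty":0,"tz":0,"wx":0,"wy":0,"wz":0,"hand":-1},{"tx":0,"ty":0,"tz":0,"wx":0,"wy":0,"wz":0,"hand":-1}]' 45
```

```text
t: 2.25
tool_pos: [0.593, -0.1491, 0.0758]
tool_rot: [0.001, 0.999, 0.037, 0.001]
force: [-0.8, -1.0, 1.0]
opening: 0.0939
gripper_force: 0.0
t: 3.05
tool_pos: [0.5924, -0.148, 0.0744]
tool_rot: [0.0, 0.999, 0.037, -0.0]
force: [-0.1, -0.3, 0.0]
opening: 0.0336
gripper_force: 0.0
```

```bash
python3 -m inch '[{"tx":0,"ty":0,"tz":0,"wx":0,"wy":0,"wz":0,"hand":-1},{"tx":0,"ty":0,"tz":0,"wx":0,"wy":0,"wz":0,"hand":-1},{"tx":0,"ty":0,"tz":0,"wx":0,"wy":0,"wz":0,"hand":-1},{"tx":0,"ty":0,"tz":0,"wx":0,"wy":0,"wz":0,"hand":-1},{"tx":0,"ty":0,"tz":0,"wx":0,"wy":0,"wz":0,"hand":-1}]' 45
```

```text
t: 3.55
tool_pos: [0.5924, -0.1481, 0.0744]
tool_rot: [0.0, 0.999, 0.037, -0.0]
force: [0.3, 0.0, -0.3]
opening: 0.0179
gripper_force: 45.0
```

```bash
python3 -m inch '[{"tx":0,"ty":-0.02,"tz":-0.1,"wx":0,"wy":0,"wz":0,"hand":-1},{"tx":-1,"ty":-0.1,"tz":-0.1,"wx":0,"wy":0,"wz":0,"hand":-1},{"tx":-2.5,"ty":-0.2,"tz":-0.1,"wx":0,"wy":0,"wz":0,"hand":-1},{"tx":-4,"ty":-0.3,"tz":-0.1,"wx":0,"wy":0,"wz":0,"hand":-1},{"tx":-5.5,"ty":-0.4,"tz":-0.1,"wx":0,"wy":0,"wz":0,"hand":-1},{"tx":-7,"ty":-0.5,"tz":-0.1,"wx":0,"wy":0,"wz":0,"hand":-1}]'
python3 -m inch '[{"tx":-1.5,"ty":-0.1,"tz":0,"wx":0,"wy":0,"wz":0,"hand":-1},{"tx":-3,"ty":-0.2,"tz":0,"wx":0,"wy":0,"wz":0,"hand":-1},{"tx":-4.5,"ty":-0.3,"tz":0,"wx":0,"wy":0,"wz":0,"hand":-1},{"tx":-6,"ty":-0.4,"tz":0,"wx":0,"wy":0,"wz":0,"hand":-1},{"tx":-7,"ty":-0.5,"tz":0,"wx":0,"wy":0,"wz":0,"hand":-1},{"tx":-7,"ty":-0.5,"tz":0,"wx":0,"wy":0,"wz":0,"hand":-1},{"tx":-7,"ty":-0.5,"tz":0,"wx":0,"wy":0,"wz":0,"hand":-1}]'
```

```text
t: 4.15
tool_pos: [0.5205, -0.148, 0.0753]
tool_rot: [-0.0, 0.999, 0.037, -0.001]
force: [-0.8, 0.2, -1.0]
opening: 0.0179
gripper_force: 45.0
t: 4.85
tool_pos: [0.4525, -0.1487, 0.0757]
tool_rot: [0.0, 0.999, 0.037, 0.001]
force: [0.9, 0.3, 0.2]
opening: 0.018
gripper_force: 45.0
```

```bash
python3 -m inch '[{"tx":0,"ty":0,"tz":-3,"wx":0,"wy":0,"wz":0,"hand":-1},{"tx":0,"ty":0,"tz":-6.5,"wx":0,"wy":0,"wz":0,"hand":-1},{"tx":0,"ty":0,"tz":-10,"wx":0,"wy":0,"wz":0,"hand":-1},{"tx":0,"ty":-2,"tz":-12.5,"wx":0,"wy":0,"wz":0,"hand":-1},{"tx":0.2,"ty":-5,"tz":-12.5,"wx":0,"wy":0,"wz":0,"hand":-1},{"tx":0.4,"ty":-9,"tz":-12.5,"wx":0,"wy":0,"wz":0,"hand":-1},{"tx":0.6,"ty":-13,"tz":-12.5,"wx":0,"wy":0,"wz":0,"hand":-1},{"tx":0.8,"ty":-17,"tz":-12.5,"wx":0,"wy":0,"wz":0,"hand":-1}]'
python3 -m inch '[{"tx":0.2,"ty":-4,"tz":0,"wx":0,"wy":0,"wz":-3,"hand":-1},{"tx":0.4,"ty":-8,"tz":0,"wx":0,"wy":0,"wz":-6,"hand":-1},{"tx":0.6,"ty":-12,"tz":0,"wx":0,"wy":0,"wz":-10,"hand":-1},{"tx":0.7,"ty":-16,"tz":0,"wx":0,"wy":0,"wz":-13,"hand":-1},{"tx":0.7,"ty":-19,"tz":0,"wx":0,"wy":0,"wz":-15.7,"hand":-1},{"tx":0.7,"ty":-20,"tz":0,"wx":0,"wy":0,"wz":-15.7,"hand":-1},{"tx":0.7,"ty":-20,"tz":0,"wx":0,"wy":0,"wz":-15.7,"hand":-1},{"tx":0.7,"ty":-20,"tz":0,"wx":0,"wy":0,"wz":-15.7,"hand":-1}]'
python3 - <<'E'
from h import *
manip.grab_frame("top")
o=manip.get_obs(); print(o["tool_pos"],o["joints"].round(2),R.from_matrix(Tt(o)[:3,:3]).as_euler("ZYX",degrees=True))
im,c,T=shot("wrist"); cv2.imwrite("pics/w3.png",im); np.savez("w3.npz",T=T)
E
```

```text
t: 5.65
tool_pos: [0.4482, 0.0232, 0.2008]
tool_rot: [0.0, 0.999, 0.037, 0.001]
force: [0.3, 0.7, -1.5]
opening: 0.0175
gripper_force: 45.0
t: 6.45
tool_pos: [0.4397, 0.2209, 0.2003]
tool_rot: [0.001, 0.985, 0.173, -0.0]
force: [1.1, -0.0, -0.9]
opening: 0.0177
gripper_force: 45.0
[0.43979118 0.22053479 0.20032457] [ 0.32  0.17  1.71 -0.    1.26  1.55] [1.98875495e+01 2.37668578e-02 1.79943041e+02]
```

View pics/w3.png

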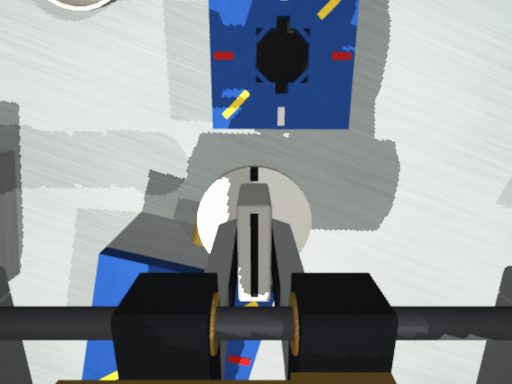

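The wrist view shows the held lid with its bar vertical at column 254. The pot's mouth is at (282,56), with red marks at (223,56) and (342,56), yellow marks at (235,105) and (330,8), and a white mark at (281,116). I'll measure these now.

```bash
cat > m.py <<'E'
from h import *
def marks(im,c,T,box):
    u0,v0,u1,v1=box; hsv=cv2.cvtColor(im,cv2.COLOR_BGR2HSV); g=hsv[...,2]
    r={}
    for nm,m in(("red",cv2.inRange(hsv,(0,150,80),(8,255,255))|cv2.inRange(hsv,(170,120,80),(180,255,255))),("yel",cv2.inRange(hsv,(22,120,120),(35,255,255))),("white",cv2.inRange(hsv,(0,0,170),(180,50,255))),("hole",cv2.inRange(hsv,(0,0,0),(180,255,50)))):
        k=np.zeros_like(m);k[v0:v1,u0:u1]=m[v0:v1,u0:u1]
        n,l,s,ce=cv2.connectedComponentsWithStats(k)
        for i in range(1,n):
            if s[i,4]>40:
                P=ray(c,T,*ce[i],.08)[:2]; r.setdefault(nm,[]).append(P); print(nm,s[i],ce[i].round(1),P.round(4))
    return r
E
python3 - <<'E'
from m import *
im=cv2.imread("pics/w3.png"); c=manip.camera_info("wrist");T=np.load("w3.npz")["T"]
r=marks(im,c,T,(212,0,354,126))
a,b=r["red"]; d=a-b; print("mid",(a+b)/2,np.degrees(np.arctan2(d[1],d[0]))-90,np.linalg.norm(d))
# lid line yaw, at top of bar z = tcp z +12.6mm
g=cv2.cvtColor(im,cv2.COLOR_BGR2GRAY); k=np.zeros_like(g);k[212:296,246:264]=(g<60)[212:296,246:264]
n,l,s,ce=cv2.connectedComponentsWithStats(k); i=1+np.argmax(s[1:,4]);z=.2003+.0126
W=np.array([ray(c,T,u,v,z)[:2] for v,u in np.argwhere(l==i)]);mu=W.mean(0);V=np.linalg.svd(W-mu)[2][0];print("bar",s[i],mu,np.degrees(np.arctan2(V[1],V[0])))
# hole contour
hb=np.array([ray(c,T,u,v,.08)[:2] for v,u in np.argwhere(g[10:100,250:316]<50)+[10,250]]);print("hole box",hb.mean(0),hb.min(0),hb.max(0))
# tick
k=(g[165:185,246:264]<60); t=np.argwhere(k).mean(0)+[165,246]; print("tick",t,ray(c,T,t[1],t[0],.2003-.0334))
E
```

```text
red [214  52  19   8 150] [223.   55.5] [0.5389 0.2838]
red [332  52  19   8 142] [340.7  55.7] [0.5721 0.1912]
yel [317   0  24  19 172] [327.7   8. ] [0.6012 0.2157]
yel [223  90  26  28 222] [236.  103.7] [0.5058 0.2609]
white [278 107   6  18 107] [280.5 115.6] [0.5095 0.2209]
hole [ 257   17   51   76 2502] [281.7  55.3] [0.5557 0.2377]
mid [0.55551427 0.23748315] 19.737943812216344 0.09836399192250227
bar [251 214   7  82 571] [0.44045373 0.22087823] -160.1556530115245
hole box [0.55603555 0.23760127] [0.52562398 0.21005358] [0.58520772 0.26496912]
tick [173.43298969 253.96907216] [0.47166258 0.23210537 0.1669    ]
```

```bash
python3 -m inch '[{"tx":3,"ty":0.6,"tz":0,"wx":0,"wy":0,"wz":0.1,"hand":-1},{"tx":6,"ty":1.2,"tz":0,"wx":0,"wy":0,"wz":0.1,"hand":-1},{"tx":9,"ty":1.8,"tz":1,"wx":0,"wy":0,"wz":0.1,"hand":-1},{"tx":11.4,"ty":2.35,"tz":3,"wx":0,"wy":0,"wz":0.1,"hand":-1},{"tx":11.4,"ty":2.35,"tz":4.8,"wx":0,"wy":0,"wz":0.1,"hand":-1},{"tx":11.4,"ty":2.35,"tz":4.8,"wx":0,"wy":0,"wz":0.1,"hand":-1},{"tx":11.4,"ty":2.35,"tz":4.8,"wx":0,"wy":0,"wz":0.1,"hand":-1},{"tx":11.4,"ty":2.35,"tz":4.8,"wx":0,"wy":0,"wz":0.1,"hand":-1}]'
python3 - <<'E'
from m import *
o=manip.get_obs(); print(o["tool_pos"],R.from_matrix(Tt(o)[:3,:3]).as_euler("ZYX",degrees=True))
im,c,T=shot("wrist"); im2,_,_=shot("side")
cv2.imwrite("pics/w4.png",np.hstack([cv2.resize(im,(480,360)),cv2.resize(im2[190:260,185:255],(320,360),interpolation=cv2.INTER_CUBIC)]))
marks(im,c,T,(150,0,400,330))
E
```

```text
t: 7.35
tool_pos: [0.5551, 0.238, 0.1537]
tool_rot: [-0.0, 0.985, 0.172, 0.001]
force: [0.0, -0.2, -1.5]
opening: 0.0174
gripper_force: 45.0
[0.55509706 0.23799068 0.15370336] [ 1.98094646e+01 -1.03314346e-01  1.79984345e+02]
red [183 201  17   7 114] [190.7 203.9] [0.5381 0.2852]
red [308 201  20   7 127] [317.9 203.9] [0.5721 0.1904]
yel [291 140  33  31 292] [307.1 154.8] [0.6055 0.2134]
yel [193 248  16  15 106] [200.8 255.4] [0.4977 0.2643]
white [ 150    0   54  273 8887] [169.4 105.4] [0.6052 0.3214]
white [212   0  44  16 410] [238.9   6.2] [0.6831 0.2949]
white [345   0  32  16 259] [356.4   6.3] [0.7098 0.2206]
white [ 375    0   25  168 1884] [390.9 108. ] [0.658  0.1691]
white [230  72  24   9 169] [241.4  76.2] [0.6418 0.2787]
white [252 132   7  21 147] [255. 142.] [0.6013 0.2538]
white [ 256  168   55   84 2090] [287.9 203.9] [0.5642 0.2127]
white [ 197  178   34   74 1572] [212.8 211.4] [0.538  0.2668]
white [ 327  204   73  102 2431] [375.6 264.8] [0.5389 0.1239]
white [238 281  36  25 467] [251.4 295.8] [0.4756 0.2118]
hole [251 167   7  14  94] [253.9 173.4] [0.5783 0.2465]
hole [251 214   7  82 533] [254.1 251.7] [0.5158 0.2238]
hole [ 217  230   76   90 1371] [255.3 291.1] [0.4811 0.2102]
hole [ 150  273   68   57 3600] [181.2 300.2] [0.4509 0.2677]
hole [ 291  273  109   57 5220] [341.4 302.3] [0.496 0.136]
```

View pics/w4.png

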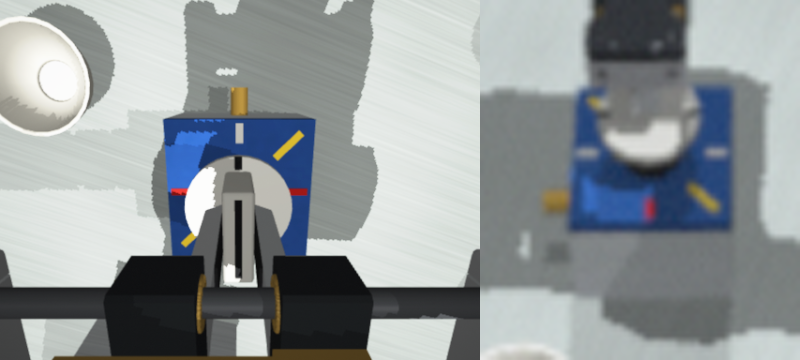

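The lid's tick and bar are in line with the far white notch mark (columns 254/255), centred between the red marks. Lowering gently.

```bash
python3 -m inch '[{"tx":0,"ty":0.04,"tz":0.5,"wx":0,"wy":0,"wz":0,"hand":-1},{"tx":0,"ty":0.04,"tz":1,"wx":0,"wy":0,"wz":0,"hand":-1},{"tx":0,"ty":0.04,"tz":1.3,"wx":0,"wy":0,"wz":0,"hand":-1},{"tx":0,"ty":0.04,"tz":1.6,"wx":0,"wy":0,"wz":0,"hand":-1},{"tx":0,"ty":0.04,"tz":1.6,"wx":0,"wy":0,"wz":0,"hand":-1}]'
```

```text
t: 7.95
tool_pos: [0.5544, 0.238, 0.1357]
tool_rot: [0.0, 0.985, 0.172, -0.001]
force: [-0.2, -0.3, -2.2]
opening: 0.0175
gripper_force: 45.0
```

```bash
python3 -m inch '[{"tx":0.04,"ty":0,"tz":0.4,"wx":0,"wy":0,"wz":0,"hand":-1},{"tx":0.04,"ty":0,"tz":0.8,"wx":0,"wy":0,"wz":0,"hand":-1},{"tx":0.04,"ty":0,"tz":1.2,"wx":0,"wy":0,"wz":0,"hand":-1},{"tx":0.04,"ty":0,"tz":1.5,"wx":0,"wy":0,"wz":0,"hand":-1},{"tx":0.04,"ty":0,"tz":1.65,"wx":0,"wy":0,"wz":0,"hand":-1},{"tx":0.04,"ty":0,"tz":1.7,"wx":0,"wy":0,"wz":0,"hand":-1},{"tx":0.04,"ty":0,"tz":1.7,"wx":0,"wy":0,"wz":0,"hand":-1}]'
```

```text
t: 8.65
tool_pos: [0.5553, 0.2382, 0.1195]
tool_rot: [0.0, 0.985, 0.172, 0.0]
force: [-0.5, -0.6, -1.1]
opening: 0.0174
gripper_force: 45.0
```

```bash
python3 -m inch '[{"tx":0,"ty":0,"tz":0.05,"wx":0,"wy":0,"wz":0,"hand":-1},{"tx":0,"ty":0,"tz":0.1,"wx":0,"wy":0,"wz":0,"hand":-1},{"tx":0,"ty":0,"tz":0.1,"wx":0,"wy":0,"wz":0,"hand":-1},{"tx":0,"ty":0,"tz":0.1,"wx":0,"wy":0,"wz":0,"hand":-1}]'
```

```text
t: 9.05
tool_pos: [0.5554, 0.2382, 0.1194]
tool_rot: [0.0, 0.985, 0.172, 0.001]
force: [-1.1, -0.3, 4.9]
opening: 0.0176
gripper_force: 45.0
```

```bash
python3 -m inch '[{"tx":0,"ty":0,"tz":0,"wx":0,"wy":0,"wz":4,"hand":-1},{"tx":0,"ty":0,"tz":0,"wx":0,"wy":0,"wz":8,"hand":-1},{"tx":0,"ty":0,"tz":0,"wx":0,"wy":0,"wz":12,"hand":-1},{"tx":0,"ty":0,"tz":0,"wx":0,"wy":0,"wz":16,"hand":-1},{"tx":0,"ty":0,"tz":0,"wx":0,"wy":0,"wz":20,"hand":-1},{"tx":0,"ty":0,"tz":0,"wx":0,"wy":0,"wz":24,"hand":-1},{"tx":0,"ty":0,"tz":0,"wx":0,"wy":0,"wz":28,"hand":-1},{"tx":0,"ty":0,"tz":0,"wx":0,"wy":0,"wz":32,"hand":-1}]'
python3 -c "
from h import *
o=manip.get_obs(); print(o['tool_pos'],o['force'],o['torque'],o['joints'].round(2),R.from_matrix(Tt(o)[:3,:3]).as_euler('ZYX',degrees=True))"
```

```text
t: 9.85
tool_pos: [0.5554, 0.2375, 0.1194]
tool_rot: [0.001, 0.994, -0.107, 0.001]
force: [-1.1, -1.8, 6.8]
opening: 0.0178
gripper_force: 45.0
[0.55544915 0.23750332 0.11942272] [-1.07860738 -1.80240589  6.79252628] [-0.30288493  0.35959876  0.19852176] [ 0.29  0.39  1.6  -0.    1.15  2.08] [-1.22551058e+01 -7.32667769e-02  1.79938041e+02]
```

```bash
python3 -m inch '[{"tx":0,"ty":0,"tz":0,"wx":0,"wy":0,"wz":4,"hand":-1},{"tx":0,"ty":0,"tz":0,"wx":0,"wy":0,"wz":8,"hand":-1},{"tx":0,"ty":0,"tz":0,"wx":0,"wy":0,"wz":11,"hand":-1},{"tx":0,"ty":0,"tz":0,"wx":0,"wy":0,"wz":13,"hand":-1},{"tx":0,"ty":0,"tz":0,"wx":0,"wy":0,"wz":13,"hand":-1},{"tx":0,"ty":0,"tz":0,"wx":0,"wy":0,"wz":13,"hand":-1},{"tx":0,"ty":0,"tz":0,"wx":0,"wy":0,"wz":13,"hand":-1},{"tx":0,"ty":0,"tz":0,"wx":0,"wy":0,"wz":13,"hand":-1}]'
python3 - <<'E'
from m import *
o=manip.get_obs(); print(o["tool_pos"],o["force"],o["torque"],R.from_matrix(Tt(o)[:3,:3]).as_euler("ZYX",degrees=True))
im,c,T=shot("wrist"); cv2.imwrite("pics/w5.png",im)
g=cv2.cvtColor(im,cv2.COLOR_BGR2GRAY); k=np.zeros_like(g);k[212:296,240:270]=(g<60)[212:296,240:270]
n,l,s,ce=cv2.connectedComponentsWithStats(k); i=1+np.argmax(s[1:,4])
W=np.array([ray(c,T,u,v,.132)[:2] for v,u in np.argwhere(l==i)]);mu=W.mean(0);V=np.linalg.svd(W-mu)[2][0];print("bar",s[i],mu,np.degrees(np.arctan2(V[1],V[0])))
E
```

```text
t: 10.65
tool_pos: [0.5555, 0.2375, 0.1195]
tool_rot: [0.0, 0.976, -0.217, 0.001]
force: [-0.7, -1.8, 5.6]
opening: 0.0179
gripper_force: 45.0
[0.55550062 0.23752008 0.11945499] [-0.68305381 -1.7922334   5.56227874] [-0.29665002  0.4370871   0.0962482 ] [-2.51110858e+01 -8.96739459e-02  1.79963400e+02]
bar [251 214   7  82 528] [0.55705794 0.23685663] 155.00178814721943
```

View pics/w5.png

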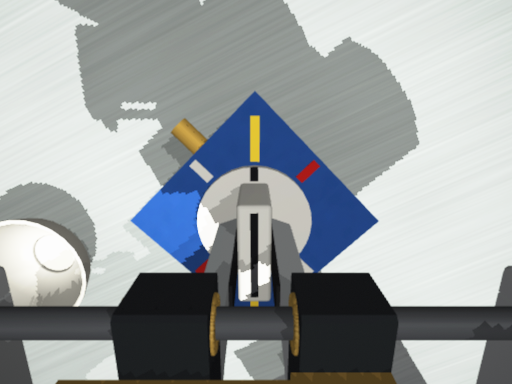

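The bar's line and the lid's tick (254,173) point straight at the yellow mark (255,138), the flange is on the deck, and the arm is still. Handing in.

```bash
python3 -c "
from workcell import manip
print(manip.hand_in())"
```

```text
the job is handed in; nothing more can be done
None
```

The lid is seated in the smallest pot with its bar on the yellow vent mark, held at 45 N; I handed it in at about 11 s, and the hand-in returned no verdict.

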